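# Weigh the sample jar from behind the bottles

### The job

The squat sample jar stands hemmed in at the back of the steel tray by the round bottle, the square bottle and the stoppered conical flask. First set those three upright on the grey mat at the side, and only then lift the jar and set it upright on the middle of the balance's round pan; once it stands there, put each of the three back upright in the tray on the very spot it came from. Set everything down gently, knock nothing over, and leave the wash bottle, the jug and the calculator where they are.

Things in the scene. Friction and masses are not known exactly. Their poses are not given: they have to be found in the camera images.
- jar: Loose squat white round jar with grey lid, upright: 41 mm high, body 52 mm across, lid (from 27 mm up) 56 mm across; 0.12 kg. Origin: centre of its underside, z up. Starts on the tray floor, about 70 mm (centres) from each of the three things below, which stand left, right and in front of it (robot side), about 75 mm taller: the gripper gets down to it only when they are gone.
- round_bottle: Loose round white plastic bottle, upright: 54 mm across with straight sides from the bottom to 88 mm up, then a grey cap 32 mm across, 115 mm high overall; about 0.16 kg. Origin: centre of its underside, z up. Starts in one of the three spots around the jar (which one varies).
- square_bottle: Loose square white plastic bottle, upright: 48 x 48 mm with straight sides parallel to its own x and y from the bottom to 86 mm up, then a round grey cap 36 mm across, 110 mm high overall; about 0.18 kg. Origin: centre of its underside, z up. Starts in one of the three spots around the jar.
- flask: Loose conical clear glass flask with a black stopper, upright: foot 64 mm across, narrowing from 12 mm to 74 mm up to a straight round neck 28 mm across from 74 to 113 mm up, stopper 24 mm across, 123 mm high overall; about 0.15 kg. Origin: centre of its underside, z up. Starts in one of the three spots around the jar.
- tray: Fixed flat dark steel tray, 190 mm (its x) by 250 mm (its y), floor 4 mm thick, rim 12 mm high over the work surface. Origin: centre of its underside; its -x side faces the robot, within 20 degrees. The jar stands about 30 mm to +x of its origin. The spots of the other three are not marked: note where each stands at the start.
- mat: Fixed flat grey mat, the side area, 320 mm (its x, away from the robot) by 140 mm (its y), 4 mm thick, on the left or the right of the tray. Origin: centre of its underside. Room for the three things in a row along its x, about 90 mm apart.
- pan (a point): Centre of the upper face of the balance's round steel pan, 116 mm across, 72 mm above the work surface, fixed. The balance is a white housing 220 x 170 mm, 58 mm high, on the other side of the tray from the mat; its front with display and keys faces the robot, the pan's centre lies 30 mm behind the housing's middle.
- wash_bottle: Bystander, to be left alone: loose grey wash bottle, 72 mm across, 200 mm high with its bent spout, standing beyond the tray. Origin: centre of its underside.
- jug: Bystander, to be left alone: loose clear plastic jug with a handle, about 100 mm across and 130 mm high, standing beyond the tray. Origin: centre of its underside.
- calculator: Bystander, to be left alone: loose black pocket calculator lying flat beyond the tray, 150 x 80 x 15 mm. Origin: centre of its underside.
There are look-alikes about, which are no part of the job. Leave any red look-alike of the round_bottle alone.

How it is judged:
By the outcome, as a careful person would: the job done as asked, in the order asked, and still so for the second after the job is handed in, with the robot touching nothing.
It also fails if it takes over 136 s, if anything falls off the work surface, if the arm or the gripper's body presses on something with over 40 N, if the wrist force passes 120 N, or if a joint passes its speed limit or range.

### The arm

A 6-joint arm with a two-finger parallel gripper is mounted at the origin on the work surface. World frame = base frame: x ahead of the robot, y to its left, z up, the work surface at z = 0. Lengths are in m, angles in degrees, forces in N, time in s.
With the tool pointing down it reaches from about 0.375 to 0.9 m from the base axis. Payload 3.1 kg.
Tool frame: the origin (TCP) lies on the centre line of the jaws, within the pads' length; the fingertips stand 8 mm ahead of it and the grasp point (between the pads) lies 11 mm behind it; z points along the fingers, y is the line along which they close (so a half turn about z gives the same grasp; the last joint's range is limited). The gripper opens to 87 mm and grips with 3 to 60 N. Pads are 19 mm wide; open, the fingers measure 117 mm over their backs; the gripper's body (75 mm by 190 mm) begins 51 mm behind the grasp point.
Start: joints at [54.173, 30.224, 82.088, -0, 67.689, -10.227], TCP at [0.27, 0.564, 0.231] pointing down, gripper open.
Joint ranges: [-176.69, 176.69], [-43.24, 126.21], [12.49, 139.97], [-82, 262], [0, 151.66], [-163.58, 163.58]. Speed limits (degrees/s): [159.86, 159.86, 180, 180, 180, 180].

### API

Orientations are given as a 3x3 rotation matrix whose columns are the frame's x, y, z axes.
In Python, from rig import * gives the robot as it stands.
- The arm moves only by the tool step_arm, never from a script. Its argument "targets" is a list of rows, each a list of 5 numbers: the opening, from -1 (shut) to 1 (fully open), then the shift along the world's x, y, z normalised to -1 to 1, where 1 is 0.25 m, then the turn about the world's z normalised to -1 to 1, where 1 is 180 degrees. In form: [[fingers, x, y, z, turn], ...]. A call has 1 to 20 rows; each row is the pose to reach, as a shift and turn from the pose commanded when the call began, turning the shorter way round; what a row does not reach only later rows make up. A row lasts 1/10 s, in which the tool goes at most 50 mm and 8.59 degrees, less where a joint would pass 70% of its speed; a pose out of reach is approached as far as the arm can. A call with a number of a shift or a turn outside -1 to 1 is refused whole. A call with a gripper value outside its range is refused whole. The fingers move at their own pace and stop on an object; the grip force is fixed at half the most. Time passes only in rows, so rows that repeat a pose let the fingers close. It gives the time, the measured TCP pose, the force, the opening and the grip force at its end, in the units of the state.
- read_state(): the state, without advancing time (a new reading comes with each control period).
- capture(name): name is "side" or "top"; returns a dict with "color" (400x640x3 uint8, red, green, blue), "mtx" (3x3 intrinsics, pixels), "k1" (the pictures are not rectified: a ray, as slopes to the right and down, at radius r is drawn at 1 + k1 r^2 times it, then the intrinsics apply), "pose" (4x4, takes a point from camera to world coordinates). Camera axes: x right, y down, z forward; pixel columns grow to the right and rows downward; lengths in m; the calibration is good to about 2 mm. A picture is of the moment at which its call begins. There is no depth.
- hand_in(): hands the job in; it is judged then, once.
The state is a dict: "time_s": time; "joint_positions": joint angles; "qvel": joint speeds; "tau": joint torques, N m; "position": TCP position; "tcp_rot": TCP orientation; "force": force on the tool from outside, world axes, zero at the start; "moment": the same for the moment, N m; "opening": opening from 0.0 (shut) to 1.0 (fully open); "grasp_force": force on a finger pad.
Only numpy, scipy, OpenCV 4.12 (cv2) and the standard library are available. Lean on these libraries where they do the work, as an engineer would, in place of code of your own. Each camera call takes 0.05 s, during which the arm holds its last target. There are 200 camera calls.

## Working session

There is one attempt and no reset: what is moved stays moved. The work goes in short steps, Python scripts to look and compute and a tool call to move; the robot and the scene stay as the last step left them, time stands still between calls to the robot, and variables do not carry over. Pictures are saved under pics/ and viewed, at most 14 in all, crops included, and the job is handed in when it is done.

Besides the shell and the picture viewer there is one more tool, called after "Call:" in YAML: its name, and indented under it one key for each argument. step_arm: Moves the arm, as the interface text tells. Scaled input: -1 to 1 covers 0.25 m each way for a shift and 180 degrees each way for a turn. Its arguments: {"type":"object","properties":{"targets":{"type":"array","items":{"type":"array","items":{"type":"number"}}}},"required":["targets"]}

```bash
mkdir -p pics; ls; python3 - <<'E'
from rig import *
import cv2
s=read_state();print(s['position'],s['tcp_rot'],s['opening'])
for n in('side','top'):
    c=capture(n);cv2.imwrite(f'pics/{n}0.png',c['color'][:,:,::-1]);print(n,c['mtx'],c['k1'],c['pose'])
E
```

```text
pics
[0.26961804 0.56307423 0.22955282] [[-9.01818447e-01  4.32113386e-01 -1.22888200e-03]
 [ 4.32114998e-01  9.01816766e-01 -1.77462962e-03]
 [ 3.41385180e-04 -2.13141208e-03 -9.99997670e-01]] 0.999413782765932
side [[482.89630012   0.         323.0338292 ]
 [  0.         482.89630012 207.89690969]
 [  0.           0.           1.        ]] 0.02769919579766807 [[ 0.76283736 -0.38388491  0.52029947 -0.01589797]
 [-0.64623117 -0.47946977  0.59371206 -0.66685718]
 [ 0.02155076 -0.78913948 -0.61383585  0.75148301]
 [ 0.          0.          0.          1.        ]]
top [[516.08708091   0.         324.20617524]
 [  0.         516.08708091 190.00120462]
 [  0.           0.           1.        ]] -0.15466410769777042 [[ 0.01770552 -0.99566026  0.0913628   0.46289958]
 [-0.99984159 -0.01746507  0.00343066 -0.01458754]
 [-0.00182012 -0.09140906 -0.99581176  1.3188652 ]
 [ 0.          0.          0.          1.        ]]
```

View pics/side0.png

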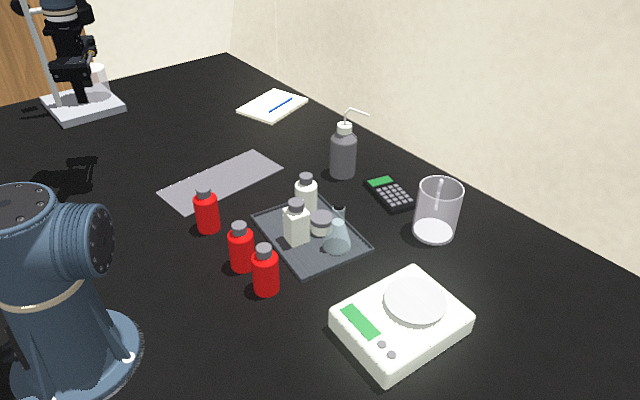

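View pics/top0.png

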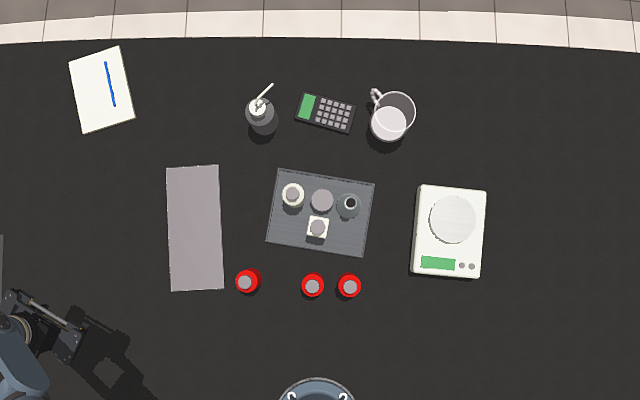

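The side view shows the round bottle's cap near (306,180), the square bottle's cap near (296,205), the jar's lid near (320,216) and the flask's stopper near (339,208). In the top view these are near (292,195), (317,228), (322,200) and (350,203). The mat is on the left (cols 167–223), the pan is near (452,219), and there are three red decoys in front. I'll crop in to get finer pixel positions.

```bash
cat > h.py <<'E'
from rig import *
import cv2, numpy as np
K={}
def cam(n):
    c=capture(n);K[n]=c;return c['color']
def ray(n,uv):
    c=K[n];d=np.array([c['k1'],0,0,0,0.])
    p=cv2.undistortPoints(np.array([[uv]],float),c['mtx'],d)[0,0]
    R=c['pose'][:3,:3];return c['pose'][:3,3],R@np.array([p[0],p[1],1])
def onz(n,uv,z):
    o,d=ray(n,uv);return o+d*(z-o[2])/d[2]
def proj(n,P):
    c=K[n];T=np.linalg.inv(c['pose']);r=cv2.Rodrigues(T[:3,:3])[0]
    return cv2.projectPoints(np.array([P],float),r,T[:3,3],c['mtx'],np.array([c['k1'],0,0,0,0.]))[0][0,0]
def tri(a,b):
    # closest point between side ray a and top ray b, and gap
    o1,d1=ray('side',a);o2,d2=ray('top',b)
    t=np.linalg.lstsq(np.c_[d1,-d2],o2-o1,rcond=None)[0]
    p,q=o1+t[0]*d1,o2+t[1]*d2
    return (p+q)/2,np.linalg.norm(p-q)
E
python3 - <<'E'
from h import *
a=cam('side')[165:285,245:405,::-1];b=cam('top')[160:265,255:395,::-1]
cv2.imwrite('pics/s1.png',cv2.resize(a,None,fx=5,fy=5,interpolation=2))
cv2.imwrite('pics/t1.png',cv2.resize(b,None,fx=5.7,fy=5.7,interpolation=2)[:, :800])
t=K['top']['color'];h=cv2.cvtColor(t,cv2.COLOR_RGB2HSV)
g=cv2.cvtColor(t,cv2.COLOR_RGB2GRAY)
def cont(m,x0,y0,x1,y1):
    z=np.zeros_like(m);z[y0:y1,x0:x1]=m[y0:y1,x0:x1]
    return max(cv2.findContours(z,0,2)[0],key=cv2.contourArea)
m=(g>110).astype(np.uint8)*255
c=cont(m,150,150,232,268); print('mat',cv2.minAreaRect(cont(m,150,150,234,300)))
for p in cv2.boxPoints(cv2.minAreaRect(cont(m,150,150,232,300))): print(p,onz('top',p.astype(float),.004).round(3))
m2=(g>60).astype(np.uint8)*255
m2=cv2.morphologyEx(m2,3,np.ones((5,5)))
r=cv2.minAreaRect(cont(m2,255,155,390,265));print('tray',r)
P=[onz('top',p.astype(float),.010) for p in cv2.boxPoints(r)]
for p in P: print(p.round(3))
print('tray c',np.mean(P,0))
for v in ((452,219),): print('pan',onz('top',v,.072), tri((414.5,299.5),v))
E
```

```text
mat ((193.92535400390625, 227.43214416503906), (124.90606689453125, 54.03400421142578), 87.27368927001953)
[163.96835 166.33487] [0.638 0.41  0.004]
[217.9412  163.76474] [0.647 0.266 0.004]
[223.88235 288.52942] [0.327 0.241 0.004]
[169.90952 291.09955] [0.316 0.381 0.004]
tray ((319.70269775390625, 212.28378295898438), (100.11898040771484, 76.2811279296875), 9.462323188781738)
[0.449 0.14  0.01 ]
[0.641 0.113 0.01 ]
[ 0.604 -0.14   0.01 ]
[ 0.412 -0.111  0.01 ]
tray c [5.26453678e-01 4.98245181e-04 1.00000000e-02]
pan [ 0.511794 -0.322972  0.072   ] (array([ 0.51307463, -0.3245146 ,  0.07102251]), np.float64(0.0035249706550680806))
```

View pics/s1.png

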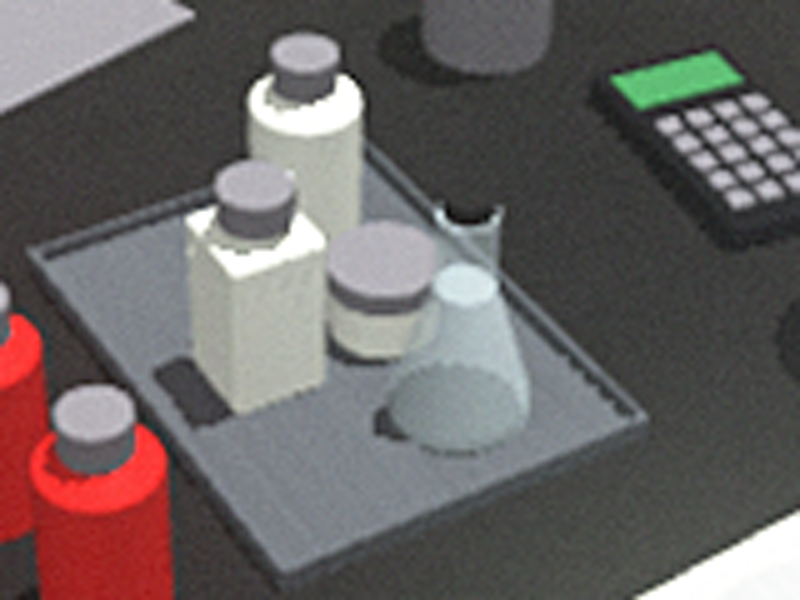

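View pics/t1.png

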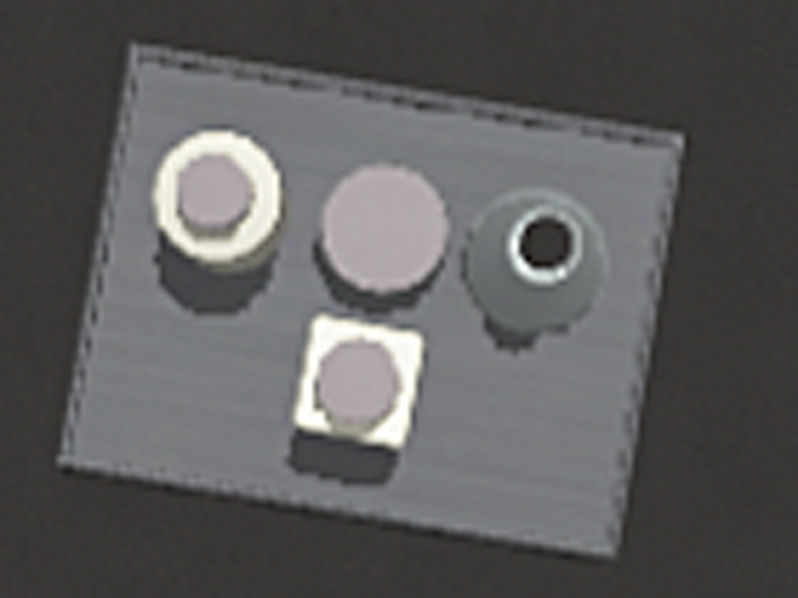

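The crops show clear cap centres. Side crop: round (306,51), square (256,185), jar (383,255), flask neck rim (468,213). Top crop: (214,193), (358,379), (385,228), (543,245). The square bottle's top-face corners are also visible. Next I'll triangulate.

```bash
python3 - <<'E'
from h import *
cam('side');cam('top')
S=lambda x,y:(x/5+245-.4,y/5+165-.4)
T=lambda x,y:(x/5.7+255-.41,y/5.7+160-.41)
D=dict(round=((306,51),(214,193),.119),square=((256,185),(358,379),.114),jar=((383,255),(385,228),.045),flaskrim=((468,213),(543,245),.117))
pos={}
for k,(a,b,z) in D.items():
    p,g=tri(S(*a),T(*b));q=(onz('side',S(*a),z)+onz('top',T(*b),z))/2
    pos[k]=q;print(k,p.round(4),'gap',g.round(4),'side@z',onz('side',S(*a),z).round(4),'top@z',onz('top',T(*b),z).round(4))
for k in pos: print(k,'to jar',np.linalg.norm((pos[k]-pos['jar'])[:2]).round(4))
c=np.array([onz('top',T(*p),.090)[:2] for p in((313,315),(425,332),(407,448),(293,430))])
print('sq',c.mean(0),cv2.minAreaRect(c.astype(np.float32)*1000),[np.degrees(np.arctan2(*(c[i]-c[j])[::-1])) for i,j in((0,3),(1,2),(0,1),(3,2))])
print('flask foot side',onz('side',S(459,409),.006))
# pan from contours
for n,roi,th in(('top',(420,188,485,250),0),):
    g=cv2.cvtColor(K[n]['color'],cv2.COLOR_RGB2GRAY);x0,y0,x1,y1=roi
    e=cv2.resize(K[n]['color'][180:285,405:495,::-1],None,fx=5,fy=5,interpolation=2)
    f=cv2.resize(K['side']['color'][255:390,320:485,::-1],None,fx=3.7,fy=3.7,interpolation=2)
    f=f[:525];o=np.zeros((525,min(800,450+f.shape[1]),3),np.uint8);o[:,:450]=e[:525];f=cv2.resize(K['side']['color'][265:335,375:460,::-1],None,fx=4.1,fy=4.1,interpolation=2)
    o[:f.shape[0],450:450+f.shape[1]]=f[:,:o.shape[1]-450];cv2.imwrite('pics/pan.png',o)
E
```

```text
round [0.5649 0.0628 0.1229] gap 0.0041 side@z [0.5702 0.0662 0.119 ] top@z [0.5636 0.0643 0.119 ]
square [0.4899 0.003  0.1158] gap 0.003 side@z [0.4925 0.004  0.114 ] top@z [0.4887 0.0039 0.114 ]
jar [ 0.5565 -0.0062  0.0489] gap 0.0023 side@z [ 0.5606 -0.0032  0.045 ] top@z [ 0.5559 -0.0055  0.045 ]
flaskrim [ 0.5461 -0.072   0.1184] gap 0.0037 side@z [ 0.5489 -0.0717  0.117 ] top@z [ 0.5448 -0.0708  0.117 ]
round to jar 0.0701
square to jar 0.0682
jar to jar 0.0
flaskrim to jar 0.0679
sq [0.48831871 0.00367029] ((488.3743591308594, 3.8546714782714844), (48.090980529785156, 48.917747497558594), 82.16130828857422) [np.float64(-8.734527395491172), np.float64(-7.838679516762942), np.float64(82.38649261921549), np.float64(82.08255214740595)]
flask foot side [ 0.54728982 -0.07412275  0.006     ]
```

View pics/pan.png

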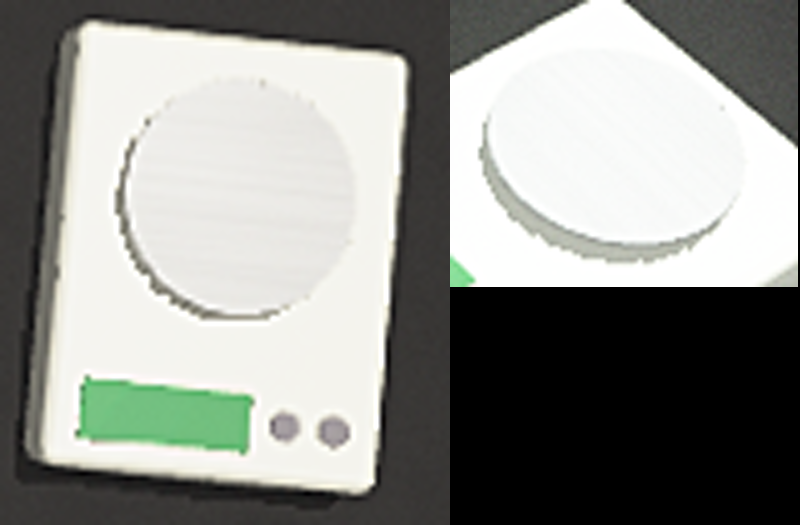

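The heights match the text within 4 mm and the spacings to the jar are about 70 mm. Best estimates (m):
- Round bottle: (0.567, 0.065)
- Square bottle: (0.490, 0.004)
- Flask: (0.547, -0.0725)
- Jar: (0.558, -0.0045)
- Tray's y axis: 82.2°

I'll start with the round bottle.

Call:
step_arm:
  targets:
    - [1,0.1,-0.16,0,0.04]
    - [1,0.2,-0.33,0,0.08]
    - [1,0.3,-0.5,0,0.1]
    - [1,0.4,-0.66,0,0.1]
    - [1,0.5,-0.83,0,0.1]
    - [1,0.6,-1,0,0.1]
    - [1,0.6,-1,0,0.1]

```text
time_s: 1.0
position: [0.4234, 0.3092, 0.2307]
tcp_rot: [[-0.99, 0.139, 0.002], [0.139, 0.99, -0.002], [-0.002, -0.001, -1.0]]
force: [-0.5, 0.6, 1.0]
opening: 1.001
grasp_force: 0.0
```

Call:
step_arm:
  targets:
    - [1,0.1,-0.16,0,0]
    - [1,0.2,-0.33,0,0]
    - [1,0.3,-0.5,0,0]
    - [1,0.4,-0.66,0,0]
    - [1,0.5,-0.83,0,0]
    - [1,0.55,-0.95,0,0]
    - [1,0.588,-0.99,0,0]
    - [1,0.588,-0.99,0,0]
    - [1,0.588,-0.99,0,0]

```text
time_s: 1.9
position: [0.5662, 0.0675, 0.2303]
tcp_rot: [[-0.991, 0.132, -0.001], [0.132, 0.991, 0.001], [0.001, 0.001, -1.0]]
force: [-0.2, -0.4, -0.5]
opening: 1.001
grasp_force: 0.0
```

Call:
step_arm:
  targets:
    - [1,0,-0.004,-0.1,0]
    - [1,0,-0.006,-0.2,0]
    - [1,0,-0.006,-0.3,0]
    - [1,0,-0.006,-0.4,0]
    - [1,0,-0.006,-0.5,0]
    - [1,0,-0.006,-0.58,0]
    - [1,0,-0.006,-0.63,0]
    - [1,0,-0.006,-0.648,0]
    - [1,0,-0.006,-0.648,0]
    - [1,0,-0.006,-0.648,0]

```text
time_s: 2.9
position: [0.5676, 0.065, 0.0694]
tcp_rot: [[-0.991, 0.132, 0.002], [0.132, 0.991, -0.0], [-0.002, 0.0, -1.0]]
force: [0.0, -0.1, 0.6]
opening: 0.998
grasp_force: 0.0
```

```bash
python3 - <<'E'
from h import *
a=cam('side')[165:285,245:405,::-1];b=cam('top')[150:265,215:395,::-1]
o=np.zeros((600,800,3),np.uint8);a=cv2.resize(a,(480,360),interpolation=2);b=cv2.resize(b,None,fx=2,fy=2)
o[:360,:480]=a;o[370:600,:360]=b;cv2.imwrite('pics/g1.png',o);print(read_state()['position'])
E
```

```text
[0.56777406 0.06470336 0.06961906]
```

View pics/g1.png

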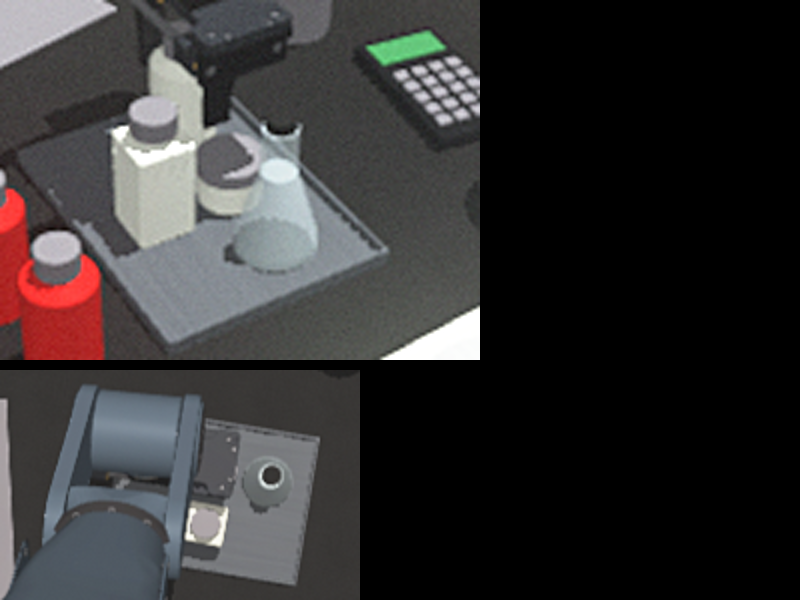

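The picture shows the fingers on either side of the round bottle (side panel near (180,90)), with the jar and the square bottle untouched. Next I close and lift.

Call:
step_arm:
  targets:
    - [-1,0,0,0,0]
    - [-1,0,0,0,0]
    - [-1,0,0,0,0]
    - [-1,0,0,0,0]
    - [-1,0,0,0,0]
    - [-1,0,0,0,0]
    - [-1,0,0,0,0]
    - [-1,0,0,0,0]

```text
time_s: 3.8
position: [0.5671, 0.0647, 0.0686]
tcp_rot: [[-0.991, 0.132, 0.0], [0.132, 0.991, 0.0], [-0.0, 0.0, -1.0]]
force: [0.1, 0.9, 0.7]
opening: 0.606
grasp_force: 30.0
```

Call:
step_arm:
  targets:
    - [-1,0,0,0.02,0]
    - [-1,0,0,0.06,0]
    - [-1,0,0,0.12,0]
    - [-1,0,0,0.2,0]
    - [-1,0,0,0.28,0]
    - [-1,0,0,0.34,0]
    - [-1,0,0,0.38,0]
    - [-1,0,0,0.4,0]
    - [-1,0,0,0.4,0]
    - [-1,0,0,0.4,0]

```text
time_s: 4.8
position: [0.5665, 0.0647, 0.168]
tcp_rot: [[-0.991, 0.132, -0.001], [0.132, 0.991, 0.0], [0.001, -0.0, -1.0]]
force: [-0.5, 0.8, -1.9]
opening: 0.609
grasp_force: 30.0
```

Grip opening is about 53 mm, as expected, and the bottle is lifted. Next I carry it to the far mat slot at (0.572, 0.332).

Call:
step_arm:
  targets:
    - [-1,0,0.04,0,0]
    - [-1,0,0.12,0,0]
    - [-1,0,0.24,0,0]
    - [-1,0,0.36,0,0]
    - [-1,0,0.48,0,0]
    - [-1,0.01,0.6,0,0]
    - [-1,0.02,0.72,0,0]
    - [-1,0.02,0.84,0,0]
    - [-1,0.02,0.93,0,0]
    - [-1,0.02,0.98,0,0]
    - [-1,0.02,1,0,0]
    - [-1,0.02,1,0,0]

```text
time_s: 6.0
position: [0.5716, 0.3148, 0.168]
tcp_rot: [[-0.991, 0.131, -0.001], [0.131, 0.991, -0.001], [0.001, -0.001, -1.0]]
force: [0.2, -0.6, -1.7]
opening: 0.61
grasp_force: 30.0
```

Call:
step_arm:
  targets:
    - [-1,0,0.04,-0.02,0]
    - [-1,0,0.068,-0.08,0]
    - [-1,0,0.068,-0.15,0]
    - [-1,0,0.068,-0.22,0]
    - [-1,0,0.068,-0.29,0]
    - [-1,0,0.068,-0.34,0]
    - [-1,0,0.068,-0.37,0]
    - [-1,0,0.068,-0.385,0]
    - [-1,0,0.068,-0.392,0]
    - [-1,0,0.068,-0.396,0]
    - [-1,0,0.068,-0.398,0]
    - [-1,0,0.068,-0.398,0]
    - [-1,0,0.068,-0.398,0]

```text
time_s: 7.3
position: [0.5722, 0.3318, 0.0695]
tcp_rot: [[-0.991, 0.132, 0.001], [0.132, 0.991, 0.0], [-0.001, 0.0, -1.0]]
force: [0.3, 0.7, -1.6]
opening: 0.608
grasp_force: 30.0
```

Call:
step_arm:
  targets:
    - [-1,0,0,-0.001,0]
    - [-1,0,0,-0.002,0]
    - [-1,0,0,-0.002,0]
    - [-1,0,0,-0.002,0]

```text
time_s: 7.7
position: [0.5721, 0.3317, 0.0686]
tcp_rot: [[-0.991, 0.132, 0.0], [0.132, 0.991, 0.0], [-0.0, 0.0, -1.0]]
force: [-0.2, -0.3, -0.8]
opening: 0.61
grasp_force: 30.0
```

Call:
step_arm:
  targets:
    - [1,0,0,0,0]
    - [1,0,0,0,0]
    - [1,0,0,0,0]
    - [1,0,0,0,0]
    - [1,0,0,0,0]
    - [1,0,0,0,0]
    - [1,0,0,0,0]
    - [1,0,0,0.02,0]
    - [1,0,0,0.08,0]
    - [1,0,0,0.2,0]
    - [1,0,0,0.35,0]
    - [1,0,0,0.45,0]
    - [1,0,0,0.5,0]
    - [1,0,0,0.5,0]

```text
time_s: 9.1
position: [0.5733, 0.3322, 0.1966]
tcp_rot: [[-0.991, 0.132, 0.005], [0.132, 0.991, 0.002], [-0.005, 0.003, -1.0]]
force: [-0.7, 0.3, 0.3]
opening: 0.999
grasp_force: 0.0
```

```bash
python3 - <<'E'
from h import *
a=cam('side')[120:300,140:410,::-1];b=cam('top')[140:310,140:500,::-1]
o=np.zeros((600,800,3),np.uint8)
a=cv2.resize(a,None,fx=1.6,fy=1.6,interpolation=2);b=cv2.resize(b,None,fx=1.6,fy=1.6,interpolation=2)
o[:288,:432]=a;o[300:572,:576]=b;cv2.imwrite('pics/p1.png',o);print(read_state()['position'])
E
```

```text
[0.57135571 0.33138224 0.19303031]
```

View pics/p1.png

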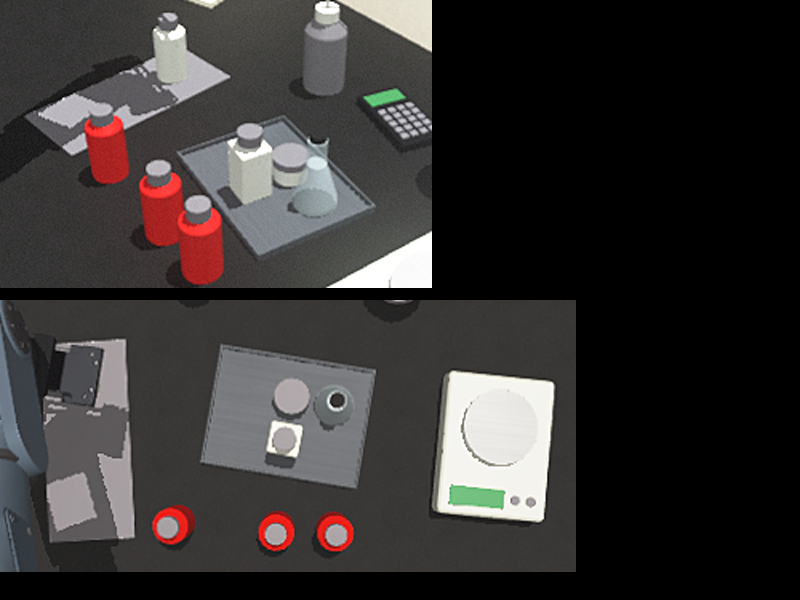

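The round bottle stands upright on the mat (side panel near (170,50)) and everything else is unchanged. Next is the square bottle at (0.490, 0.004).

Call:
step_arm:
  targets:
    - [1,-0.04,-0.12,0,0]
    - [1,-0.08,-0.28,0,0]
    - [1,-0.14,-0.44,0,0]
    - [1,-0.2,-0.6,0,0]
    - [1,-0.26,-0.76,0,0]
    - [1,-0.3,-0.9,0,0]
    - [1,-0.328,-1,0,0]

```text
time_s: 9.9
position: [0.4875, 0.0798, 0.1918]
tcp_rot: [[-0.991, 0.133, -0.005], [0.133, 0.991, -0.0], [0.005, -0.001, -1.0]]
force: [0.7, 0.8, -1.4]
opening: 1.003
grasp_force: 0.0
```

Call:
step_arm:
  targets:
    - [1,0,-0.15,0,0]
    - [1,0,-0.25,0,0]
    - [1,0,-0.312,0,0]
    - [1,0,-0.312,0,0]
    - [1,0,-0.312,-0.05,0]
    - [1,0,-0.312,-0.15,0]
    - [1,0,-0.312,-0.28,0]
    - [1,0,-0.312,-0.4,0]
    - [1,0,-0.312,-0.47,0]
    - [1,0,-0.312,-0.5,0]
    - [1,0,-0.312,-0.5,0]
    - [1,0,-0.312,-0.5,0]

```text
time_s: 11.1
position: [0.4902, 0.004, 0.0687]
tcp_rot: [[-0.991, 0.132, 0.0], [0.132, 0.991, 0.0], [-0.0, 0.0, -1.0]]
force: [0.1, -0.4, 0.6]
opening: 0.999
grasp_force: 0.0
```

Call:
step_arm:
  targets:
    - [-1,0,0,0,0]
    - [-1,0,0,0,0]
    - [-1,0,0,0,0]
    - [-1,0,0,0,0]
    - [-1,0,0,0,0]
    - [-1,0,0,0,0]
    - [-1,0,0,0,0]
    - [-1,0,0,0,0]
    - [-1,0,0,0,0]

```text
time_s: 12.0
position: [0.4901, 0.0037, 0.0686]
tcp_rot: [[-0.991, 0.132, 0.0], [0.132, 0.991, -0.0], [-0.0, -0.0, -1.0]]
force: [-0.4, -0.1, 2.2]
opening: 0.557
grasp_force: 29.6
```

Call:
step_arm:
  targets:
    - [-1,0,0,0.02,0]
    - [-1,0,0,0.06,0]
    - [-1,0,0,0.14,0]
    - [-1,0,0,0.24,0]
    - [-1,0,0,0.34,0]
    - [-1,0,0,0.42,0]
    - [-1,0,0,0.47,0]
    - [-1,0,0,0.5,0]
    - [-1,0,0,0.5,0]

```text
time_s: 12.9
position: [0.4905, 0.0035, 0.1947]
tcp_rot: [[-0.991, 0.132, 0.002], [0.132, 0.991, -0.001], [-0.002, -0.0, -1.0]]
force: [0.2, -0.8, -1.9]
opening: 0.553
grasp_force: 29.6
```

Call:
step_arm:
  targets:
    - [-1,0,0.04,0,0]
    - [-1,0,0.12,0,0]
    - [-1,0,0.24,0,0]
    - [-1,0,0.36,0,0]
    - [-1,0,0.48,0,0]
    - [-1,0,0.6,0,0]
    - [-1,-0.06,0.72,0,0]
    - [-1,-0.14,0.84,0,0]
    - [-1,-0.22,0.93,0,0]
    - [-1,-0.3,0.98,0,0]
    - [-1,-0.36,1,0,0]
    - [-1,-0.392,1,0,0]
    - [-1,-0.392,1,0,0]

```text
time_s: 14.2
position: [0.3905, 0.2533, 0.1931]
tcp_rot: [[-0.991, 0.132, -0.002], [0.132, 0.991, -0.001], [0.002, -0.001, -1.0]]
force: [-1.0, 0.6, -2.0]
opening: 0.551
grasp_force: 29.6
```

Call:
step_arm:
  targets:
    - [-1,0,0.06,0,0]
    - [-1,0,0.15,-0.03,0]
    - [-1,0,0.22,-0.1,0]
    - [-1,0,0.254,-0.18,0]
    - [-1,0,0.254,-0.27,0]
    - [-1,0,0.254,-0.36,0]
    - [-1,0,0.254,-0.43,0]
    - [-1,0,0.254,-0.47,0]
    - [-1,0,0.254,-0.486,0]
    - [-1,0,0.254,-0.494,0]
    - [-1,0,0.254,-0.498,0]
    - [-1,0,0.254,-0.5,0]
    - [-1,0,0.254,-0.5,0]
    - [-1,0,0.254,-0.5,0]

```text
time_s: 15.6
position: [0.3922, 0.3173, 0.069]
tcp_rot: [[-0.991, 0.132, 0.001], [0.132, 0.991, 0.0], [-0.001, 0.001, -1.0]]
force: [0.6, 0.6, -1.8]
opening: 0.553
grasp_force: 29.6
```

Call:
step_arm:
  targets:
    - [-1,0,0,-0.001,0]
    - [-1,0,0,-0.002,0]
    - [-1,0,0,-0.002,0]
    - [-1,0,0,-0.002,0]

```text
time_s: 16.0
position: [0.3923, 0.3173, 0.0686]
tcp_rot: [[-0.991, 0.132, 0.001], [0.132, 0.991, 0.0], [-0.001, 0.001, -1.0]]
force: [-0.4, 0.2, 6.3]
opening: 0.553
grasp_force: 29.6
```

Call:
step_arm:
  targets:
    - [1,0,0,0,0]
    - [1,0,0,0,0]
    - [1,0,0,0,0]
    - [1,0,0,0,0]
    - [1,0,0,0,0]
    - [1,0,0,0,0]
    - [1,0,0,0,0]
    - [1,0,0,0.02,0]
    - [1,0,0,0.08,0]
    - [1,0,0,0.2,0]
    - [1,0,0,0.35,0]
    - [1,0,0,0.45,0]
    - [1,0,0,0.502,0]
    - [1,0,0,0.502,0]

```text
time_s: 17.4
position: [0.3932, 0.3178, 0.196]
tcp_rot: [[-0.991, 0.132, 0.005], [0.132, 0.991, 0.002], [-0.005, 0.003, -1.0]]
force: [-0.3, 0.1, -0.4]
opening: 1.0
grasp_force: 0.0
```

Call:
step_arm:
  targets:
    - [1,0.08,-0.08,0,0]
    - [1,0.2,-0.2,0,0]
    - [1,0.32,-0.36,0,0]
    - [1,0.42,-0.52,0,0]
    - [1,0.5,-0.68,0,0]
    - [1,0.58,-0.84,0,0]
    - [1,0.62,-1,0,0]
    - [1,0.62,-1,0,0]

```text
time_s: 18.2
position: [0.5486, 0.0623, 0.1924]
tcp_rot: [[-0.99, 0.138, 0.0], [0.138, 0.99, -0.002], [-0.0, -0.002, -1.0]]
force: [0.5, 0.9, -0.2]
opening: 1.0
grasp_force: 0.0
```

```bash
python3 - <<'E'
from h import *
a=cam('side')[110:310,140:440,::-1]
cv2.imwrite('pics/p2.png',cv2.resize(a,None,fx=2.6,fy=2.6,interpolation=2));print(read_state()['position'])
for P in((.572,.332,.119),(.392,.3175,.114)):print(proj('side',P),(proj('side',P)-[140,110])*2.6)
E
```

```text
[0.54722199 0.06468968 0.19236182]
[243.88993246 130.69277118] [270.11382439  53.80120508]
[185.00255267 156.75479262] [117.00663694 121.56246081]
```

View pics/p2.png

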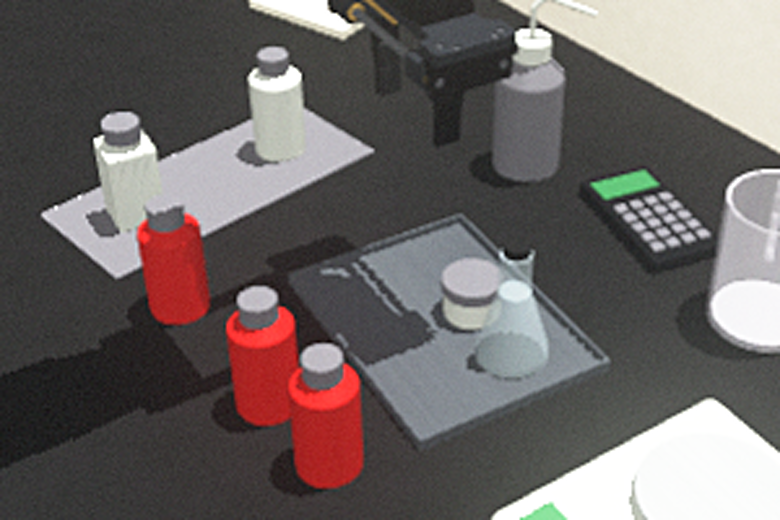

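The side view shows both bottles upright on the mat (crop (275,105) and (128,170)), and their caps are within about 1.5 px of prediction. Next is the flask, gripped by the neck at z ≈ 0.098.

Call:
step_arm:
  targets:
    - [1,-0.004,-0.12,0,0]
    - [1,-0.004,-0.26,0,0]
    - [1,-0.004,-0.4,0,0]
    - [1,-0.004,-0.5,0,0]
    - [1,-0.004,-0.556,0,0]
    - [1,-0.004,-0.556,-0.02,0]
    - [1,-0.004,-0.556,-0.1,0]
    - [1,-0.004,-0.556,-0.22,0]
    - [1,-0.004,-0.556,-0.34,0]
    - [1,-0.004,-0.556,-0.4,0]
    - [1,-0.004,-0.556,-0.428,0]
    - [1,-0.004,-0.556,-0.428,0]
    - [1,-0.004,-0.556,-0.428,0]

```text
time_s: 19.55
position: [0.5465, -0.0711, 0.087]
tcp_rot: [[-0.991, 0.131, 0.001], [0.131, 0.991, -0.0], [-0.001, 0.0, -1.0]]
force: [-0.1, -1.3, 0.2]
opening: 1.001
grasp_force: 0.0
```

Call:
step_arm:
  targets:
    - [-0.1,0,0,0,0]
    - [-0.1,0,0,0,0]
    - [-0.1,0,0,0,0]
    - [-0.1,0,0,0,0]
    - [-0.1,0,0,0,0]
    - [-0.1,0,0,0,0]
    - [-0.1,0,0,0,0]
    - [-0.1,0,0,0,0]

```text
time_s: 20.35
position: [0.546, -0.0719, 0.0865]
tcp_rot: [[-0.991, 0.132, -0.0], [0.132, 0.991, 0.0], [0.0, 0.0, -1.0]]
force: [0.8, -0.3, -0.1]
opening: 0.463
grasp_force: 0.0
```

```bash
python3 - <<'E'
from h import *
a=cam('side')[180:270,270:390,::-1]
cv2.imwrite('pics/f1.png',cv2.resize(a,None,fx=5,fy=5,interpolation=2));print(read_state()['position'])
E
```

```text
[ 0.54598115 -0.0718644   0.08650962]
```

View pics/f1.png

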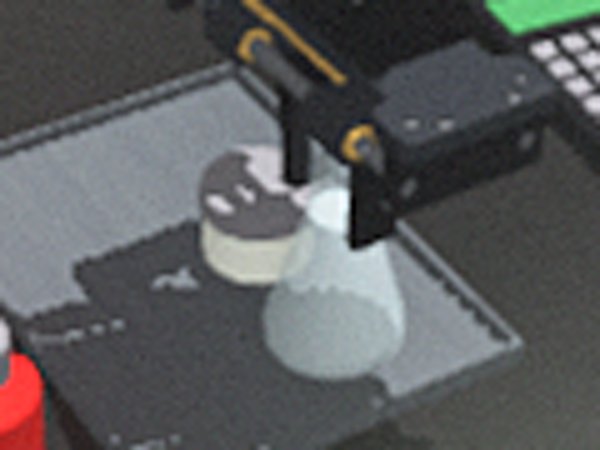

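The fingers straddle the flask neck evenly at about (335,200). Closing in stages.

Call:
step_arm:
  targets:
    - [-0.2,0,0,0,0]
    - [-0.26,0,0,0,0]
    - [-0.3,0,0,0,0]
    - [-0.33,0,0,0,0]
    - [-0.36,0,0,0,0]
    - [-0.4,0,0,0,0]
    - [-1,0,0,0,0]
    - [-1,0,0,0,0]
    - [-1,0,0,0,0]
    - [-1,0,0,0,0]

```text
time_s: 21.4
position: [0.546, -0.0717, 0.0866]
tcp_rot: [[-0.991, 0.132, -0.0], [0.132, 0.991, 0.0], [0.0, 0.0, -1.0]]
force: [1.1, 1.2, -0.4]
opening: 0.311
grasp_force: 30.0
```

Call:
step_arm:
  targets:
    - [-1,0,0,0.02,0]
    - [-1,0,0,0.06,0]
    - [-1,0,0,0.14,0]
    - [-1,0,0,0.24,0]
    - [-1,0,0,0.34,0]
    - [-1,0,0,0.42,0]
    - [-1,0,0,0.47,0]
    - [-1,0,0,0.5,0]
    - [-1,0,0,0.5,0]

```text
time_s: 22.3
position: [0.5463, -0.072, 0.2124]
tcp_rot: [[-0.991, 0.132, 0.002], [0.132, 0.991, -0.001], [-0.002, -0.0, -1.0]]
force: [0.7, -0.8, -2.3]
opening: 0.31
grasp_force: 30.0
```

Call:
step_arm:
  targets:
    - [-1,0,0.04,0,0]
    - [-1,0,0.12,0,0]
    - [-1,0,0.24,0,0]
    - [-1,-0.03,0.36,0,0]
    - [-1,-0.06,0.48,0,0]
    - [-1,-0.1,0.6,0,0]
    - [-1,-0.14,0.72,0,0]
    - [-1,-0.18,0.84,0,0]
    - [-1,-0.22,0.94,0,0]
    - [-1,-0.256,1,0,0]

```text
time_s: 23.3
position: [0.48, 0.1804, 0.2102]
tcp_rot: [[-0.991, 0.131, -0.003], [0.131, 0.991, 0.0], [0.003, -0.0, -1.0]]
force: [0.8, 0.8, -1.1]
opening: 0.314
grasp_force: 30.0
```

Call:
step_arm:
  targets:
    - [-1,0,0.1,0,0]
    - [-1,0,0.22,0,0]
    - [-1,0,0.34,0,0]
    - [-1,0,0.45,0,0]
    - [-1,0,0.54,0,0]
    - [-1,0,0.584,-0.02,0]
    - [-1,0,0.584,-0.1,0]
    - [-1,0,0.584,-0.2,0]
    - [-1,0,0.584,-0.3,0]
    - [-1,0,0.584,-0.39,0]
    - [-1,0,0.584,-0.45,0]
    - [-1,0,0.584,-0.48,0]
    - [-1,0,0.584,-0.492,0]
    - [-1,0,0.584,-0.497,0]
    - [-1,0,0.584,-0.5,0]
    - [-1,0,0.584,-0.501,0]
    - [-1,0,0.584,-0.502,0]
    - [-1,0,0.584,-0.502,0]
    - [-1,0,0.584,-0.502,0]

```text
time_s: 25.2
position: [0.4823, 0.3243, 0.0865]
tcp_rot: [[-0.991, 0.132, 0.001], [0.132, 0.991, 0.0], [-0.001, 0.0, -1.0]]
force: [0.4, -0.4, -0.5]
opening: 0.313
grasp_force: 30.0
```

Call:
step_arm:
  targets:
    - [0,0,0,0,0]
    - [0,0,0,0,0]
    - [0,0,0,0,0]
    - [0,0,0,0,0]
    - [0,0,0,0,0]
    - [0,0,0,0.02,0]
    - [0,0,0,0.08,0]
    - [0,0,0,0.2,0]
    - [0,0,0,0.32,0]
    - [0,0,0,0.4,0]
    - [1,0,0,0.44,0]
    - [1,0,0,0.44,0]

```text
time_s: 26.4
position: [0.4828, 0.3245, 0.1976]
tcp_rot: [[-0.991, 0.132, 0.003], [0.132, 0.991, 0.001], [-0.003, 0.002, -1.0]]
force: [0.9, -0.3, 0.0]
opening: 0.607
grasp_force: 0.0
```

```bash
python3 - <<'E'
from h import *
a=cam('side');b=cam('top')
for n,uv in(('top',(453.1,219.0)),('side',(414.7,300.0))):print('pan',n,onz(n,uv,.072).round(4))
p,g=tri((414.7,300.0),(453.1,219.0));print(p.round(4),g)
# jar lid in top by mask: lid brighter than tray
g=cv2.cvtColor(b,cv2.COLOR_RGB2GRAY)[175:225,300:345];print(g[25,:])
_,m=cv2.threshold(g,0,255,8)
c=max(cv2.findContours(m,0,2)[0],key=cv2.contourArea);print(cv2.fitEllipse(c))
e=cv2.fitEllipse(c)[0];print('jar',onz('top',(300+e[0],175+e[1]),.045).round(4))
o=np.zeros((520,780,3),np.uint8);o[:]=cv2.resize(a[110:310,140:440,::-1],None,fx=2.6,fy=2.6,interpolation=2)
cv2.imwrite('pics/p3.png',o)
E
```

```text
pan top [ 0.5118 -0.3257  0.072 ]
pan side [ 0.5132 -0.3271  0.072 ]
[ 0.5125 -0.3264  0.0718] 0.0018897343955399425
[121 121 122 123 122 123 124 123 124 125 119 129 178 173 171 171 172 170
 171 172 172 173 172 172 171 171 172 172 173 172 172 174 174 150 118 124
 124 125 124 124 122 122 121 121 121]
((21.989463806152344, 24.23784065246582), (20.976409912109375, 21.623228073120117), 31.286230087280273)
jar [ 0.5567 -0.0051  0.045 ]
```

View pics/p3.png

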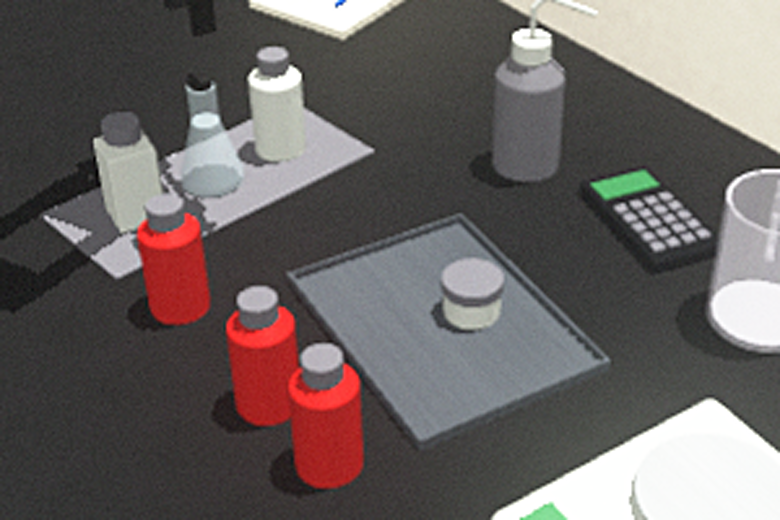

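All three stand upright on the mat and the jar is alone in the tray at (0.557, -0.005). The pan is at (0.512, -0.326), z 0.072 measured. Next I pick the jar by its lid.

Call:
step_arm:
  targets:
    - [1,0.04,-0.1,0,0]
    - [1,0.1,-0.26,0,0]
    - [1,0.16,-0.42,0,0]
    - [1,0.22,-0.58,0,0]
    - [1,0.26,-0.74,0,0]
    - [1,0.3,-0.88,0,0]
    - [1,0.3,-1,0,0]

```text
time_s: 27.2
position: [0.5575, 0.0719, 0.1943]
tcp_rot: [[-0.991, 0.134, -0.002], [0.134, 0.991, -0.0], [0.002, -0.0, -1.0]]
force: [0.3, 0.7, -0.2]
opening: 0.998
grasp_force: 0.0
```

Call:
step_arm:
  targets:
    - [1,0,-0.15,0,0]
    - [1,0,-0.25,0,0]
    - [1,0,-0.318,0,0]
    - [1,0,-0.318,-0.04,0]
    - [1,0,-0.318,-0.14,0]
    - [1,0,-0.318,-0.28,0]
    - [1,0,-0.318,-0.42,0]
    - [1,0,-0.318,-0.54,0]
    - [1,0,-0.318,-0.62,0]
    - [1,0,-0.318,-0.66,0]
    - [1,0,-0.318,-0.678,0]
    - [1,0,-0.318,-0.678,0]
    - [1,0,-0.318,-0.678,0]

```text
time_s: 28.5
position: [0.5576, -0.0052, 0.0272]
tcp_rot: [[-0.991, 0.132, 0.001], [0.132, 0.991, -0.0], [-0.001, -0.0, -1.0]]
force: [0.7, -1.2, -0.1]
opening: 1.001
grasp_force: 0.0
```

Call:
step_arm:
  targets:
    - [-1,0,0,0,0]
    - [-1,0,0,0,0]
    - [-1,0,0,0,0]
    - [-1,0,0,0,0]
    - [-1,0,0,0,0]
    - [-1,0,0,0,0]
    - [-1,0,0,0,0]
    - [-1,0,0,0,0]
    - [-1,0,0,0,0]

```text
time_s: 29.4
position: [0.5571, -0.0054, 0.0268]
tcp_rot: [[-0.991, 0.132, 0.0], [0.132, 0.991, 0.0], [-0.0, 0.0, -1.0]]
force: [-0.6, 0.0, 3.4]
opening: 0.629
grasp_force: 30.0
```

Call:
step_arm:
  targets:
    - [-1,0,0,0.02,0]
    - [-1,0,0,0.06,0]
    - [-1,0,0,0.14,0]
    - [-1,0,0,0.24,0]
    - [-1,0,0,0.34,0]
    - [-1,0,0,0.42,0]
    - [-1,0,0,0.47,0]
    - [-1,0,0,0.5,0]
    - [-1,0,0,0.5,0]

```text
time_s: 30.3
position: [0.5574, -0.0054, 0.1524]
tcp_rot: [[-0.991, 0.132, 0.002], [0.132, 0.991, -0.0], [-0.002, -0.0, -1.0]]
force: [0.2, 0.5, -0.8]
opening: 0.633
grasp_force: 30.0
```

Call:
step_arm:
  targets:
    - [-1,0,-0.04,0,0]
    - [-1,-0.02,-0.12,0,0]
    - [-1,-0.04,-0.24,0,0]
    - [-1,-0.06,-0.36,0,0]
    - [-1,-0.08,-0.48,0,0]
    - [-1,-0.1,-0.6,0,0]
    - [-1,-0.12,-0.72,0,0]
    - [-1,-0.14,-0.84,0,0]
    - [-1,-0.16,-0.94,0,0]
    - [-1,-0.18,-1,0,0]

```text
time_s: 31.3
position: [0.5111, -0.2578, 0.1503]
tcp_rot: [[-0.991, 0.134, -0.001], [0.134, 0.991, 0.0], [0.001, 0.0, -1.0]]
force: [-0.2, 0.3, 0.2]
opening: 0.632
grasp_force: 30.0
```

Call:
step_arm:
  targets:
    - [-1,0,-0.1,0,0]
    - [-1,0,-0.2,0,0]
    - [-1,0,-0.26,0,0]
    - [-1,0,-0.284,0,0]
    - [-1,0,-0.284,-0.04,0]
    - [-1,0,-0.284,-0.1,0]
    - [-1,0,-0.284,-0.16,0]
    - [-1,0,-0.284,-0.19,0]
    - [-1,0,-0.284,-0.21,0]
    - [-1,0,-0.284,-0.218,0]
    - [-1,0,-0.284,-0.222,0]
    - [-1,0,-0.284,-0.224,0]
    - [-1,0,-0.284,-0.224,0]
    - [-1,0,-0.284,-0.224,0]

```text
time_s: 32.7
position: [0.5122, -0.3266, 0.096]
tcp_rot: [[-0.991, 0.132, 0.001], [0.132, 0.991, -0.001], [-0.001, -0.0, -1.0]]
force: [-0.6, 0.7, -0.4]
opening: 0.631
grasp_force: 30.0
```

```bash
python3 - <<'E'
from h import *
a=cam('side')[245:345,340:480,::-1]
cv2.imwrite('pics/j1.png',cv2.resize(a,None,fx=5,fy=5,interpolation=2));s=read_state();print(s['position'],s['force'])
E
```

```text
[ 0.5121477  -0.3265611   0.09593242] [-0.55317467 -0.60532849 -0.91096987]
```

View pics/j1.png

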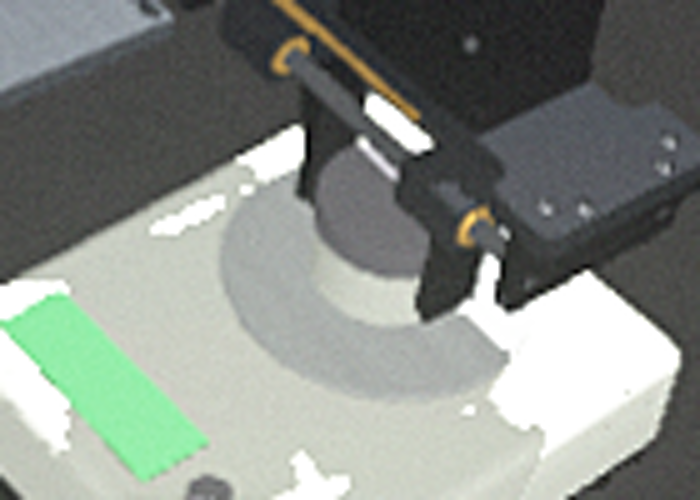

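The jar hangs about 1 mm above the pan (crop (375,240)), nearly centred. I'll lower it the last millimetre while watching the force.

Call:
step_arm:
  targets:
    - [-1,0,0,-0.001,0]
    - [-1,0,0,-0.002,0]
    - [-1,0,0,-0.003,0]
    - [-1,0,0,-0.004,0]
    - [-1,0,0,-0.004,0]
    - [-1,0,0,-0.004,0]

```text
time_s: 33.35
position: [0.512, -0.3264, 0.0948]
tcp_rot: [[-0.991, 0.132, 0.0], [0.132, 0.991, -0.0], [-0.0, -0.0, -1.0]]
force: [-1.4, 0.3, 2.5]
opening: 0.631
grasp_force: 30.0
```

Call:
step_arm:
  targets:
    - [1,0,0,0,0]
    - [1,0,0,0,0]
    - [1,0,0,0,0]
    - [1,0,0,0,0]
    - [1,0,0,0,0]
    - [1,0,0,0,0]
    - [1,0,0,0,0]
    - [1,0,0,0.02,0]
    - [1,0,0,0.08,0]
    - [1,0,0,0.2,0]
    - [1,0,0,0.32,0]
    - [1,0,0,0.4,0]
    - [1,0,0,0.4,0]

```text
time_s: 34.65
position: [0.5138, -0.3279, 0.1983]
tcp_rot: [[-0.991, 0.132, 0.006], [0.132, 0.991, -0.005], [-0.006, -0.005, -1.0]]
force: [-0.7, 0.4, -0.5]
opening: 1.0
grasp_force: 0.0
```

Call:
step_arm:
  targets:
    - [1,0,0.08,0,0]
    - [1,0,0.24,0,0]
    - [1,0,0.4,0,0]
    - [1,0,0.56,0,0]
    - [1,0,0.72,0,0]
    - [1,0,0.88,0,0]
    - [1,0,1,0,0]

```text
time_s: 35.35
position: [0.5094, -0.0723, 0.1929]
tcp_rot: [[-0.991, 0.131, -0.005], [0.131, 0.991, 0.003], [0.005, 0.002, -1.0]]
force: [0.3, 0.2, -0.5]
opening: 1.002
grasp_force: 0.0
```

Call:
step_arm:
  targets:
    - [1,0,0.12,0,0]
    - [1,0,0.28,0,0]
    - [1,0,0.44,0,0]
    - [1,0,0.6,0,0]
    - [1,0,0.76,0,0]
    - [1,0,0.9,0,0]
    - [1,0,1,0,0]
    - [1,0,1,0,0]
    - [1,0,1,0,0]

```text
time_s: 36.25
position: [0.51, 0.1742, 0.1932]
tcp_rot: [[-0.992, 0.13, -0.003], [0.13, 0.992, -0.001], [0.003, -0.001, -1.0]]
force: [-0.2, 0.0, 0.2]
opening: 1.004
grasp_force: 0.0
```

```bash
python3 - <<'E'
from h import *
a=cam('side')[245:345,340:480,::-1];b=cam('top')[180:285,405:495,::-1]
o=np.zeros((530,800,3),np.uint8);o[:300,:420]=cv2.resize(a,None,fx=3,fy=3);o[:420,430:790]=cv2.resize(b,None,fx=4,fy=4)
cv2.imwrite('pics/j2.png',o);s=read_state();print(s['position'],s['force'])
E
```

```text
[0.51099349 0.17301503 0.19373723] [0.27084035 0.41661604 0.5209346 ]
```

View pics/j2.png

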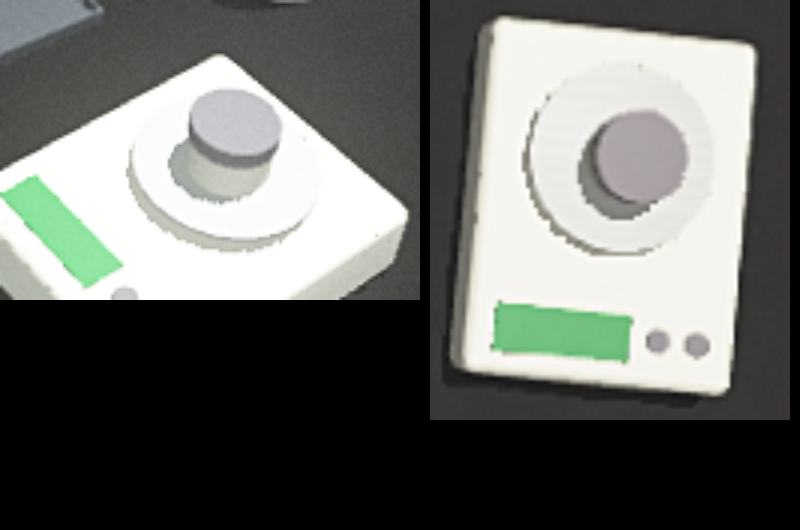

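The jar stands upright and centred on the pan: the lid is offset 19 px in the top view, against about 18 px expected from parallax. Next I return the flask to (0.546, -0.0715).

Call:
step_arm:
  targets:
    - [1,-0.04,0.12,0,0]
    - [1,-0.08,0.28,0,0]
    - [1,-0.12,0.42,0,0]
    - [1,-0.12,0.54,0,0]
    - [1,-0.12,0.602,0,0]
    - [1,-0.12,0.602,0,0]
    - [1,-0.12,0.602,-0.04,0]
    - [1,-0.12,0.602,-0.12,0]
    - [1,-0.12,0.602,-0.22,0]
    - [1,-0.12,0.602,-0.32,0]
    - [1,-0.12,0.602,-0.39,0]
    - [1,-0.12,0.602,-0.42,0]
    - [1,-0.12,0.602,-0.434,0]
    - [1,-0.12,0.602,-0.434,0]
    - [1,-0.12,0.602,-0.434,0]

```text
time_s: 37.85
position: [0.4827, 0.324, 0.0868]
tcp_rot: [[-0.991, 0.133, 0.001], [0.133, 0.991, 0.001], [-0.001, 0.001, -1.0]]
force: [-0.4, -0.8, 0.5]
opening: 0.998
grasp_force: 0.0
```

Call:
step_arm:
  targets:
    - [0,0,0,0,0]
    - [-0.1,0,0,0,0]
    - [-0.1,0,0,0,0]
    - [-0.1,0,0,0,0]
    - [-0.1,0,0,0,0]
    - [-0.2,0,0,0,0]
    - [-0.26,0,0,0,0]
    - [-0.3,0,0,0,0]
    - [-0.33,0,0,0,0]
    - [-0.36,0,0,0,0]
    - [-0.4,0,0,0,0]
    - [-1,0,0,0,0]
    - [-1,0,0,0,0]
    - [-1,0,0,0,0]
    - [-1,0,0,0,0]

```text
time_s: 39.35
position: [0.4821, 0.3242, 0.086]
tcp_rot: [[-0.991, 0.132, 0.0], [0.132, 0.991, 0.0], [-0.0, 0.0, -1.0]]
force: [0.1, 1.3, 0.0]
opening: 0.311
grasp_force: 30.0
```

Call:
step_arm:
  targets:
    - [-1,0,0,0.02,0]
    - [-1,0,0,0.06,0]
    - [-1,0,0,0.14,0]
    - [-1,0,0,0.24,0]
    - [-1,0,0,0.34,0]
    - [-1,0,0,0.42,0]
    - [-1,0,0,0.48,0]
    - [-1,0,0,0.502,0]
    - [-1,0,0,0.502,0]

```text
time_s: 40.25
position: [0.4823, 0.3242, 0.2127]
tcp_rot: [[-0.991, 0.132, 0.002], [0.132, 0.991, 0.001], [-0.002, 0.001, -1.0]]
force: [-0.9, 0.2, -2.2]
opening: 0.317
grasp_force: 30.0
```

Call:
step_arm:
  targets:
    - [-1,0,-0.04,0,0]
    - [-1,0,-0.12,0,0]
    - [-1,0.02,-0.24,0,0]
    - [-1,0.05,-0.36,0,0]
    - [-1,0.08,-0.48,0,0]
    - [-1,0.12,-0.6,0,0]
    - [-1,0.16,-0.72,0,0]
    - [-1,0.2,-0.84,0,0]
    - [-1,0.23,-0.94,0,0]
    - [-1,0.256,-1,0,0]

```text
time_s: 41.25
position: [0.5454, 0.0717, 0.2104]
tcp_rot: [[-0.991, 0.134, -0.003], [0.134, 0.991, -0.0], [0.003, -0.001, -1.0]]
force: [-0.1, 1.0, -1.8]
opening: 0.314
grasp_force: 30.0
```

Call:
step_arm:
  targets:
    - [-1,0,-0.1,0,0]
    - [-1,0,-0.22,0,0]
    - [-1,0,-0.34,0,0]
    - [-1,0,-0.45,0,0]
    - [-1,0,-0.54,0,0]
    - [-1,0,-0.584,-0.02,0]
    - [-1,0,-0.584,-0.1,0]
    - [-1,0,-0.584,-0.2,0]
    - [-1,0,-0.584,-0.3,0]
    - [-1,0,-0.584,-0.39,0]
    - [-1,0,-0.584,-0.45,0]
    - [-1,0,-0.584,-0.48,0]
    - [-1,0,-0.584,-0.492,0]
    - [-1,0,-0.584,-0.497,0]
    - [-1,0,-0.584,-0.5,0]
    - [-1,0,-0.584,-0.501,0]
    - [-1,0,-0.584,-0.502,0]
    - [-1,0,-0.584,-0.502,0]
    - [-1,0,-0.584,-0.502,0]

```text
time_s: 43.15
position: [0.5462, -0.0719, 0.0863]
tcp_rot: [[-0.991, 0.132, 0.001], [0.132, 0.991, -0.0], [-0.001, -0.0, -1.0]]
force: [-0.1, 0.5, -2.4]
opening: 0.312
grasp_force: 30.0
```

Call:
step_arm:
  targets:
    - [0,0,0,0,0]
    - [0,0,0,0,0]
    - [0,0,0,0,0]
    - [0,0,0,0,0]
    - [0,0,0,0,0]
    - [0,0,0,0.02,0]
    - [0,0,0,0.08,0]
    - [0,0,0,0.2,0]
    - [0,0,0,0.32,0]
    - [0,0,0,0.4,0]
    - [1,0,0,0.43,0]
    - [1,0,0,0.43,0]

```text
time_s: 44.35
position: [0.5466, -0.072, 0.1947]
tcp_rot: [[-0.991, 0.132, 0.003], [0.132, 0.991, -0.001], [-0.003, -0.001, -1.0]]
force: [0.7, 0.3, 0.8]
opening: 0.607
grasp_force: 0.0
```

Call:
step_arm:
  targets:
    - [1,0,0.08,0,0]
    - [1,0.02,0.24,0,0]
    - [1,0.04,0.4,0,0]
    - [1,0.06,0.56,0,0]
    - [1,0.08,0.72,0,0]
    - [1,0.1,0.88,0,0]
    - [1,0.104,1,0,0]

```text
time_s: 45.05
position: [0.5713, 0.1804, 0.1917]
tcp_rot: [[-0.991, 0.131, -0.003], [0.131, 0.991, 0.0], [0.003, -0.0, -1.0]]
force: [0.4, -0.3, -0.3]
opening: 0.996
grasp_force: 0.0
```

Call:
step_arm:
  targets:
    - [1,0,0.14,0,0]
    - [1,0,0.3,0,0]
    - [1,0,0.45,0,0]
    - [1,0,0.56,0,0]
    - [1,0,0.614,0,0]
    - [1,0,0.614,0,0]
    - [1,0,0.614,-0.05,0]
    - [1,0,0.614,-0.14,0]
    - [1,0,0.614,-0.26,0]
    - [1,0,0.614,-0.38,0]
    - [1,0,0.614,-0.46,0]
    - [1,0,0.614,-0.5,0]
    - [1,0,0.614,-0.5,0]
    - [1,0,0.614,-0.5,0]

```text
time_s: 46.45
position: [0.5727, 0.3309, 0.069]
tcp_rot: [[-0.991, 0.133, 0.001], [0.133, 0.991, 0.0], [-0.001, 0.0, -1.0]]
force: [0.5, -0.3, -0.0]
opening: 1.0
grasp_force: 0.0
```

Call:
step_arm:
  targets:
    - [-1,0,0,0,0]
    - [-1,0,0,0,0]
    - [-1,0,0,0,0]
    - [-1,0,0,0,0]
    - [-1,0,0,0,0]
    - [-1,0,0,0,0]
    - [-1,0,0,0,0]
    - [-1,0,0,0,0]
    - [-1,0,0,0.02,0]
    - [-1,0,0,0.06,0]
    - [-1,0,0,0.14,0]
    - [-1,0,0,0.24,0]
    - [-1,0,0,0.34,0]
    - [-1,0,0,0.42,0]
    - [-1,0,0,0.48,0]
    - [-1,0,0,0.5,0]
    - [-1,0,0,0.5,0]

```text
time_s: 48.15
position: [0.5722, 0.3317, 0.1942]
tcp_rot: [[-0.991, 0.132, 0.001], [0.132, 0.991, 0.0], [-0.001, 0.001, -1.0]]
force: [-0.1, -0.8, -1.8]
opening: 0.61
grasp_force: 30.0
```

Call:
step_arm:
  targets:
    - [-1,0,-0.04,0,0]
    - [-1,0,-0.12,0,0]
    - [-1,0,-0.24,0,0]
    - [-1,0,-0.36,0,0]
    - [-1,0,-0.48,0,0]
    - [-1,-0.01,-0.6,0,0]
    - [-1,-0.02,-0.72,0,0]
    - [-1,-0.02,-0.84,0,0]
    - [-1,-0.02,-0.93,0,0]
    - [-1,-0.02,-0.98,0,0]
    - [-1,-0.02,-1,0,0]

```text
time_s: 49.25
position: [0.5664, 0.0796, 0.193]
tcp_rot: [[-0.991, 0.135, -0.001], [0.135, 0.991, -0.0], [0.001, -0.0, -1.0]]
force: [-0.2, -0.0, -1.2]
opening: 0.612
grasp_force: 30.0
```

Call:
step_arm:
  targets:
    - [-1,0,-0.04,0,0]
    - [-1,0,-0.068,0,0]
    - [-1,0,-0.068,-0.03,0]
    - [-1,0,-0.068,-0.1,0]
    - [-1,0,-0.068,-0.2,0]
    - [-1,0,-0.068,-0.3,0]
    - [-1,0,-0.068,-0.39,0]
    - [-1,0,-0.068,-0.45,0]
    - [-1,0,-0.068,-0.48,0]
    - [-1,0,-0.068,-0.492,0]
    - [-1,0,-0.068,-0.497,0]
    - [-1,0,-0.068,-0.5,0]
    - [-1,0,-0.068,-0.501,0]
    - [-1,0,-0.068,-0.501,0]
    - [-1,0,-0.068,-0.501,0]

```text
time_s: 50.75
position: [0.5673, 0.0646, 0.0688]
tcp_rot: [[-0.991, 0.132, 0.001], [0.132, 0.991, -0.0], [-0.001, 0.0, -1.0]]
force: [0.3, -0.2, -0.3]
opening: 0.609
grasp_force: 30.0
```

Call:
step_arm:
  targets:
    - [1,0,0,0,0]
    - [1,0,0,0,0]
    - [1,0,0,0,0]
    - [1,0,0,0,0]
    - [1,0,0,0,0]
    - [1,0,0,0,0]
    - [1,0,0,0,0]
    - [1,0,0,0.02,0]
    - [1,0,0,0.08,0]
    - [1,0,0,0.2,0]
    - [1,0,0,0.35,0]
    - [1,0,0,0.45,0]
    - [1,0,0,0.501,0]
    - [1,0,0,0.501,0]

```text
time_s: 52.15
position: [0.5681, 0.0646, 0.1955]
tcp_rot: [[-0.991, 0.132, 0.004], [0.132, 0.991, -0.0], [-0.004, 0.0, -1.0]]
force: [0.8, 0.3, 0.1]
opening: 0.997
grasp_force: 0.0
```

Call:
step_arm:
  targets:
    - [1,-0.06,0.1,0,0]
    - [1,-0.14,0.24,0,0]
    - [1,-0.24,0.38,0,0]
    - [1,-0.34,0.52,0,0]
    - [1,-0.44,0.66,0,0]
    - [1,-0.54,0.8,0,0]
    - [1,-0.64,0.92,0,0]
    - [1,-0.7,1,0,0]
    - [1,-0.7,1,0,0]

```text
time_s: 53.05
position: [0.3885, 0.316, 0.1919]
tcp_rot: [[-0.992, 0.128, -0.004], [0.128, 0.992, -0.001], [0.004, -0.002, -1.0]]
force: [-0.2, 0.0, 0.2]
opening: 1.002
grasp_force: 0.0
```

Call:
step_arm:
  targets:
    - [1,0,0.01,0,0]
    - [1,0,0.01,-0.05,0]
    - [1,0,0.01,-0.14,0]
    - [1,0,0.01,-0.26,0]
    - [1,0,0.01,-0.38,0]
    - [1,0,0.01,-0.46,0]
    - [1,0,0.01,-0.502,0]
    - [1,0,0.01,-0.502,0]
    - [1,0,0.01,-0.502,0]

```text
time_s: 53.95
position: [0.3928, 0.3169, 0.0682]
tcp_rot: [[-0.991, 0.133, 0.0], [0.133, 0.991, 0.0], [-0.0, 0.0, -1.0]]
force: [-0.2, -0.3, -0.2]
opening: 1.003
grasp_force: 0.0
```

Call:
step_arm:
  targets:
    - [-1,0,0,0,0]
    - [-1,0,0,0,0]
    - [-1,0,0,0,0]
    - [-1,0,0,0,0]
    - [-1,0,0,0,0]
    - [-1,0,0,0,0]
    - [-1,0,0,0,0]
    - [-1,0,0,0,0]
    - [-1,0,0,0.02,0]
    - [-1,0,0,0.06,0]
    - [-1,0,0,0.14,0]
    - [-1,0,0,0.24,0]
    - [-1,0,0,0.34,0]
    - [-1,0,0,0.42,0]
    - [-1,0,0,0.48,0]
    - [-1,0,0,0.502,0]
    - [-1,0,0,0.502,0]

```text
time_s: 55.65
position: [0.3922, 0.3172, 0.1945]
tcp_rot: [[-0.991, 0.132, 0.002], [0.132, 0.991, 0.001], [-0.002, 0.001, -1.0]]
force: [-0.2, -0.4, -1.6]
opening: 0.553
grasp_force: 29.7
```

Call:
step_arm:
  targets:
    - [-1,0.04,0,0,0]
    - [-1,0.1,-0.02,0,0]
    - [-1,0.18,-0.06,0,0]
    - [-1,0.26,-0.14,0,0]
    - [-1,0.33,-0.24,0,0]
    - [-1,0.38,-0.36,0,0]
    - [-1,0.392,-0.48,0,0]
    - [-1,0.392,-0.6,0,0]
    - [-1,0.392,-0.72,0,0]
    - [-1,0.392,-0.84,0,0]
    - [-1,0.392,-0.94,0,0]
    - [-1,0.392,-1,0,0]

```text
time_s: 56.85
position: [0.491, 0.0642, 0.1927]
tcp_rot: [[-0.991, 0.134, -0.001], [0.134, 0.991, -0.001], [0.001, -0.001, -1.0]]
force: [0.9, 0.0, -2.1]
opening: 0.55
grasp_force: 29.7
```

Call:
step_arm:
  targets:
    - [-1,0,-0.08,0,0]
    - [-1,0,-0.16,0,0]
    - [-1,0,-0.22,0,0]
    - [-1,0,-0.254,0,0]
    - [-1,0,-0.254,-0.04,0]
    - [-1,0,-0.254,-0.12,0]
    - [-1,0,-0.254,-0.22,0]
    - [-1,0,-0.254,-0.32,0]
    - [-1,0,-0.254,-0.4,0]
    - [-1,0,-0.254,-0.45,0]
    - [-1,0,-0.254,-0.48,0]
    - [-1,0,-0.254,-0.492,0]
    - [-1,0,-0.254,-0.497,0]
    - [-1,0,-0.254,-0.5,0]
    - [-1,0,-0.254,-0.501,0]
    - [-1,0,-0.254,-0.501,0]
    - [-1,0,-0.254,-0.501,0]

```text
time_s: 58.55
position: [0.4902, 0.0036, 0.0687]
tcp_rot: [[-0.991, 0.132, 0.001], [0.132, 0.991, -0.0], [-0.001, -0.0, -1.0]]
force: [-0.4, 0.3, -1.3]
opening: 0.552
grasp_force: 29.7
```

Call:
step_arm:
  targets:
    - [1,0,0,0,0]
    - [1,0,0,0,0]
    - [1,0,0,0,0]
    - [1,0,0,0,0]
    - [1,0,0,0,0]
    - [1,0,0,0,0]
    - [1,0,0,0,0]
    - [1,0,0,0.02,0]
    - [1,0,0,0.08,0]
    - [1,0,0,0.2,0]
    - [1,0,0,0.35,0]
    - [1,0,0,0.45,0]
    - [1,0,0,0.5,0]
    - [1,0,0,0.5,0]

```text
time_s: 59.95
position: [0.4913, 0.0034, 0.1956]
tcp_rot: [[-0.991, 0.132, 0.005], [0.132, 0.991, -0.001], [-0.005, -0.0, -1.0]]
force: [0.5, 0.8, -0.5]
opening: 0.996
grasp_force: 0.0
```

Call:
step_arm:
  targets:
    - [1,-0.02,0.08,0,0]
    - [1,-0.04,0.24,0,0]
    - [1,-0.08,0.4,0,0]
    - [1,-0.12,0.56,0,0]
    - [1,-0.16,0.72,0,0]
    - [1,-0.2,0.88,0,0]
    - [1,-0.2,1,0,0]

```text
time_s: 60.65
position: [0.4372, 0.2554, 0.1921]
tcp_rot: [[-0.991, 0.131, -0.004], [0.131, 0.991, -0.001], [0.004, -0.001, -1.0]]
force: [-0.9, -0.6, 0.2]
opening: 1.001
grasp_force: 0.0
```

Call:
step_arm:
  targets:
    - [1,0,0.14,0,0]
    - [1,0,0.3,0,0]
    - [1,0,0.44,0,0]
    - [1,0,0.5,0,0]
    - [1,0,0.5,0,0]

```text
time_s: 61.15
position: [0.4394, 0.3798, 0.1922]
tcp_rot: [[-0.992, 0.129, -0.001], [0.129, 0.992, -0.001], [0.001, -0.001, -1.0]]
force: [1.1, 0.3, 0.3]
opening: 0.995
grasp_force: 0.0
```

```bash
python3 - <<'E'
from h import *
a=cam('side');b=cam('top')
o=np.zeros((600,800,3),np.uint8)
o[:300,:400]=cv2.resize(a[165:285,245:405,::-1],(400,300));x=cv2.imread('pics/side0.png');o[:300,400:]=cv2.resize(x[165:285,245:405],(400,300))
o[300:600,:400]=cv2.resize(b[160:265,255:395,::-1],(400,300));x=cv2.imread('pics/top0.png');o[300:600,400:]=cv2.resize(x[160:265,255:395],(400,300))
cv2.imwrite('pics/end.png',o)
# shift of each tray item: phase correlation before/after
def gr(i,r): x0,y0,x1,y1=r;return cv2.cvtColor(i,cv2.COLOR_RGB2GRAY)[y0:y1,x0:x1].astype(np.float32)
T0=cv2.imread('pics/top0.png')[:,:,::-1].copy();S0=cv2.imread('pics/side0.png')[:,:,::-1].copy()
for k,r,q in(('round cap',(283,186,301,204),(297,170,316,188)),('square cap',(306,217,328,239),(285,195,308,215)),('flask',(342,195,358,211),(328,200,350,225))):
  for n,c0,c1,z in(('top',T0,b,r),('side',S0,a,q)):
    x0,y0,x1,y1=z;t=gr(c0,z);R=gr(c1,(x0-6,y0-6,x1+6,y1+6));m=cv2.matchTemplate(cv2.resize(R,None,fx=4,fy=4,interpolation=2),cv2.resize(t,None,fx=4,fy=4,interpolation=2),5)
    _,v,_,p=cv2.minMaxLoc(m);print(k,n,round(v,3),'shift px',(np.array(p)/4-6))
E
```

```text
round cap top 0.975 shift px [0.25 0.  ]
round cap side 0.99 shift px [0.25 0.  ]
square cap top 0.978 shift px [0.25 0.  ]
square cap side 0.991 shift px [0. 0.]
flask top 0.974 shift px [ 0.25 -0.25]
flask side 0.964 shift px [0.25 0.  ]
```

View pics/end.png

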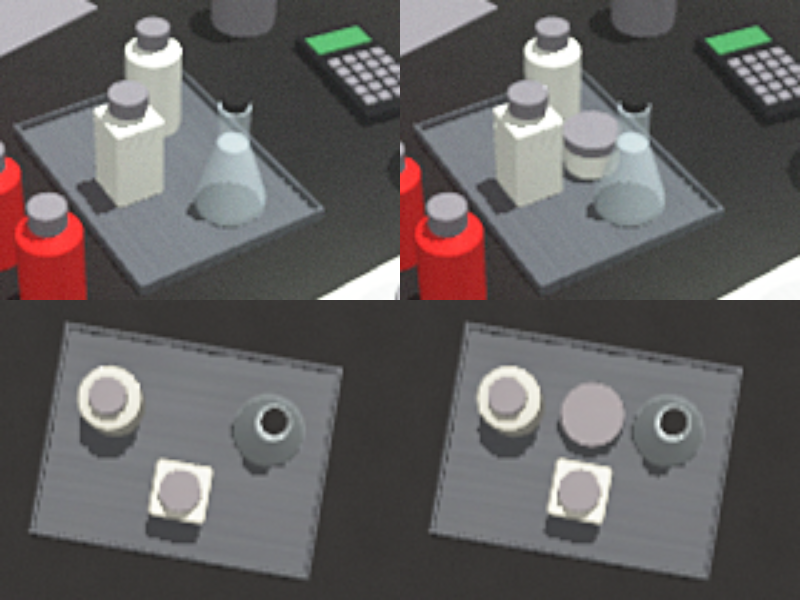

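The after and before panels match. All three are upright on their spots, shifted by at most 0.35 px (under 1 mm), and the jar is gone from the tray. Handing in.

```bash
python3 -c "
from rig import *
print(hand_in())"
```

```text
the job is handed in; nothing more can be done
None
```

The job is done and handed in: the jar stands upright on the middle of the balance pan, and the round bottle, square bottle and flask are back upright on their original spots (each within about 1 mm), at about 61 s of the 136 s allowed.

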